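# Cull faulty weld coupons and refill the rack

### The job

One of the three weld coupons in the slotted rack is too short, and one of the two loose coupons on the bench is bent: lay both of these rejects inside the grey tray. Then slide the sound loose coupon edgewise into the rack slot that came free, fully down to the slot floor and centred lengthwise. Leave the other two coupons in the rack as they are and do not disturb the things lying around.

Things in the scene. Friction and masses are not known exactly. Their poses are not given: they have to be found in the camera images.
- rack: Black plastic rack fixed to the bench, left or right: 80 (x) x 164 (y) x 26 mm high; origin at the centre of its underside. Three slots along x, open on top and at both ends, at y = -60, 0, +60 mm, 16 mm wide, floor 8 mm above the bench; mouths bevelled (4 mm) to 24 mm. Coupons stand in them on a long edge, sticking out 24 mm on top and (110 mm ones) 15 mm at each end.
- tray: Grey open tray for rejects, fixed to the bench, 170 (x) x 220 (y) x 40 mm high outside, walls and floor 5 mm; origin at the centre of its underside.
- sound_a: Sound coupon already in a rack slot (any of them), flat plate 110 x 12 x 42 mm high. Standing on a long edge; origin at the centre of its underside, x along its length, y through its thickness, z up as it stands. Nothing holds it down. Bare aluminium, about 0.15 kg, with a dark weld seam across it.
- sound_b: Like sound_a, in another rack slot.
- short: Faulty coupon standing in the remaining rack slot: same plate with one end sawn off, only 75 mm long, 12 mm thick, 42 mm high. Standing on a long edge; origin at the centre of its underside, x along its length, y through its thickness, z up as it stands. Nothing holds it down. Bare aluminium, about 0.10 kg, with a dark weld seam across it.
- short_mid (a point): Centre of the short coupon, 21 mm above the middle of its lower edge.
- spare: Sound loose coupon standing free on the bench, 110 x 12 x 42 mm high. Standing on a long edge; origin at the centre of its underside, x along its length, y through its thickness, z up as it stands. Nothing holds it down. Bare aluminium, about 0.15 kg, with a dark weld seam across it.
- bent: Faulty loose aluminium coupon, 0.15 kg, standing on its long edge on the bench, 12 mm thick, 42 mm high, bent to a wide V seen from above. Origin on the underside at the middle of the V's outline; z up. Mid-thickness, the bend is at x = 0, y = -10 mm; two 60 mm legs run to x = +-56, y = +10 mm (20 degrees to x each). Grip across the bend (closing along y) or on a leg.
- bent_mid (a point): 21 mm above the bent coupon's origin (half height).
- mount1: Black round specimen mount, 30 mm across, 20 mm high, lying near the loose coupons; not to be disturbed. Origin under its centre.
- mount2: A second such mount.
- pen: Marker pen, 140 mm, on the bench; leave it.
- caliper: Caliper, 200 mm, flat on the bench; leave it.
- jar: White jar, 56 mm across, 70 mm high; leave it.
- loupe: Black loupe, 46 mm across, 36 mm high; leave it.
There are look-alikes about, which are no part of the job. Leave any green look-alike of the spare alone.

How it is judged (in metres and radians):
On the way, in this order (a step that is already met when the one before it is completed fails the run):
1. the short and the bent coupon lie in the tray (x of short_mid in the frame of tray between -0.075 and 0.075 m and y of short_mid in the frame of tray between -0.1 and 0.1 m and z of each of short_mid, bent_mid in the frame of tray below 0.046 m and linear speed of each of short, bent below 0.03 m/s and x of bent_mid in the frame of tray between -0.075 and 0.075 m and y of bent_mid in the frame of tray between -0.1 and 0.1 m), for 0.2 s.
2. the sound loose coupon is seated in the free slot (x of spare in the frame of rack between -0.016 and 0.016 m and (y of spare in the frame of rack between -0.066 and -0.054 m or y of spare in the frame of rack between -0.006 and 0.006 m or y of spare in the frame of rack between 0.054 and 0.066 m) and z of spare in the frame of rack between 0.004 and 0.0115 m and angle between spare's own z axis and vertical below 0.15 rad and angle between the x axis of spare and the x axis of rack, either way round below 0.1 rad), for 0.2 s.
At the end, for the whole second after the job is handed in: Short and bent coupons rest in the tray, centres inside its walls and under 46 mm above the bench. The spare and both other sound coupons stand in rack slots: upright (9 deg), along the slot (6 deg), on its floor (3.5 mm), centred lengthwise within 16 mm. All at rest (all of step 1 and all of step 2 and x of sound_a in the frame of rack between -0.016 and 0.016 m and (y of sound_a in the frame of rack between -0.066 and -0.054 m or y of sound_a in the frame of rack between -0.006 and 0.006 m or y of sound_a in the frame of rack between 0.054 and 0.066 m) and z of sound_a in the frame of rack between 0.004 and 0.0115 m and angle between each of sound_a, sound_b's own z axis and vertical below 0.15 rad and angle between the x axis of each of sound_a, sound_b and the x axis of rack, either way round below 0.1 rad and x of sound_b in the frame of rack between -0.016 and 0.016 m and (y of sound_b in the frame of rack between -0.066 and -0.054 m or y of sound_b in the frame of rack between -0.006 and 0.006 m or y of sound_b in the frame of rack between 0.054 and 0.066 m) and z of sound_b in the frame of rack between 0.004 and 0.0115 m and linear speed of spare below 0.02 m/s); the robot touches nothing.
It fails at once if a specimen mount is pushed more than 30 mm (distance of any of mount1, mount2 from where it was at the start of the episode above 0.03 m).
It fails at once if the pen, caliper, jar or loupe is pushed more than 30 mm (distance of any of pen, caliper, jar, loupe from where it was at the start of the episode above 0.03 m).
It fails at once if a sound coupon in the rack is pushed more than 15 mm (distance of any of sound_a, sound_b from where it was at the start of the episode above 0.015 m).
It also fails if it takes over 72 s, if anything falls off the work surface, if the arm or the gripper's body presses on something with over 40 N, if the wrist force passes 120 N, or if a joint passes its speed limit or range.

### The arm

A 6-joint arm with a two-finger parallel gripper is mounted at the origin on the work surface. World frame = base frame: x ahead of the robot, y to its left, z up, the work surface at z = 0. Lengths are in m, angles in degrees, forces in N, time in s.
With the tool pointing down it reaches from about 0.35 to 0.875 m from the base axis. Payload 4.2 kg.
Tool frame: the origin (TCP) lies on the mounting face of the last link; the fingertips stand 182 mm ahead of it and the grasp point (between the pads) lies 164 mm ahead of it (r.tcp_to_grasp is the distance from the TCP to the grasp point, in m); z points along the fingers, y is the line along which they close (so a half turn about z gives the same grasp; the last joint's range is limited). The gripper opens to 87 mm and grips with 3 to 60 N. Pads are 19 mm wide; open, the fingers measure 117 mm over their backs; the gripper's body (75 mm by 190 mm) begins 51 mm behind the grasp point.
Start: joints at [-56.173, 22.042, 0.453, 0, -68.411, -14.817], TCP at [0.204, -0.591, 0.405] pointing down, gripper open.
Joint ranges: [-179.83, 179.83], [-69.29, 118.12], [-61.27, 80.66], [-181.25, 117.63], [-171.15, -9.14], [-177.46, 177.46]. Speed limits (degrees/s): [159.86, 159.86, 180, 180, 180, 180].

### API

Orientations are given as a 3x3 rotation matrix whose columns are the frame's x, y, z axes.
In Python, from station import sense, eyes, r gives the robot as it stands.
- The arm moves only by the tool jog_arm, never from a script. Its argument "increments" is a list of rows, each a list of 4 numbers: the shift along the tool's x, y, z normalised to -1 to 1, where 1 is 0.02 m, then the turn about the tool's z normalised to -1 to 1, where 1 is 0.08 rad. A call has 1 to 10 rows; each row shifts and turns the commanded pose from where the row before left it, along the tool's axes as they then stand; what a row does not reach is not made up. A row lasts 1/10 s, in which the tool goes at most 50 mm and 8.59 degrees, less where a joint would pass 70% of its speed; a pose out of reach is approached as far as the arm can. A call with a number of a shift or a turn outside -1 to 1 is refused whole. A call with a gripper value outside its range is refused whole. "grip" is the finger opening in mm, from 0 to 87, set as the call begins (left out, the last holds). The fingers move at their own pace and stop on an object; the grip force is fixed at half the most. Time passes only in rows, so rows that do not move let the fingers close. It gives the time, the measured TCP pose, the force, the opening and the grip force at its end, in the units of the state.
- sense(): the state, without advancing time (a new reading comes with each control period).
- eyes.capture(name): name is "side" or "top" or "wrist"; returns the picture (480x640x3 uint8, blue, green, red); there is no depth.
- eyes.get_calibration(name): a dict with "camera_matrix" (3x3 intrinsics, pixels), "R" (3x3) and "t" (3): a world point X has camera coordinates R X + t; the wrist camera has in their place "T_tool_cam" (4x4, takes a point from camera to tool coordinates, whose origin is the TCP and whose axes are the flange's). Camera axes: x right, y down, z forward; pixel columns grow to the right and rows downward; lengths in m; the calibration is good to about 2 mm. A picture is of the moment at which its call begins: read the wrist's pose just before it. get_calibration takes no time and is no camera call.
- r.finish_job(): hands the job in; it is judged then, once.
Trained networks look in the newest picture that a camera, given by its name, has taken for a name from the list of things; names that differ only in an ending like _2 or _b are one class to them, and where a whole thing is asked for, a point or a joint stands for the part that bears it (a point fixed in the world has none). Each returns a list of dicts, best first, with "conf" (0 to 1); they miss things now and then, are a little off and sometimes report something else, mostly with a low value. They report only what shows in the picture. A call takes as long as a camera call. They do not tell look-alikes from the thing itself.
- eyes.spot_in(camera, name): "centre" ([x, y, z] in m, in world coordinates, good to about 4 mm: the middle of the surface that is visible of it).
- eyes.outline_of(camera, name): "mask" (480x640 bool, what is visible of it).
The state is a dict: "time_s": time; "joints": joint angles; "joint_velocities": joint speeds; "effort": joint torques, N m; "tcp_pos": TCP position; "ee_rot": TCP orientation; "wrist_force": force on the tool from outside, world axes, zero at the start; "moment": the same for the moment, N m; "gripper_width": opening from 0.0 (shut) to 1.0 (fully open); "gripper_force": force on a finger pad.
Only numpy, scipy, OpenCV 4.12 (cv2) and the standard library are available. Lean on these libraries where they do the work, as an engineer would, in place of code of your own. Each camera call takes 0.05 s, during which the arm holds its last target. There are 200 camera calls.

## Working session

There is one attempt and no reset: what is moved stays moved. The work goes in short steps, Python scripts to look and compute and a tool call to move; the robot and the scene stay as the last step left them, time stands still between calls to the robot, and variables do not carry over. Pictures are saved under pics/ and viewed, at most 10 in all, crops included, and the job is handed in when it is done.

Besides the shell and the picture viewer there is one more tool, called after "Request:" as name(argument=value, ...) on one line, values as JSON. jog_arm: Moves the arm, as the interface text tells. Its arguments: {"type":"object","properties":{"increments":{"type":"array"},"grip":{"type":"number"}},"required":["increments"]}

```bash
mkdir -p pics; ls; python3 - <<'E'
from station import sense, eyes, r
import cv2
s=sense();print(s['time_s'],s['tcp_pos'],s['ee_rot'],r.tcp_to_grasp)
for c in ('top','side'):
    im=eyes.capture(c);cv2.imwrite(f'pics/{c}0.png',im)
    k=eyes.get_calibration(c);print(c,k)
    if c=='top':
        for n in ('rack','tray','sound_a','short','spare','bent','mount1','jar','loupe','pen','caliper'):
            print(n,[(round(d['conf'],2),[round(float(v),3) for v in d['centre']]) for d in eyes.spot_in(c,n)])
print(eyes.get_calibration('wrist'))
E
```

```text
pics
0.0 [ 0.20353995 -0.59069341  0.40366595] [[-9.45519650e-01 -3.25564064e-01 -7.94881630e-04]
 [-3.25565022e-01  9.45517454e-01  2.03971813e-03]
 [ 8.75155313e-05  2.18737923e-03 -9.99997604e-01]] 0.1635
top {'camera_matrix': array([[574.35340383,   0.        , 331.5679689 ],
       [  0.        , 574.35340383, 244.4724667 ],
       [  0.        ,   0.        ,   1.        ]]), 'R': array([[-0.09721555, -0.99525294, -0.00455217],
       [-0.96308131,  0.09522479, -0.25180675],
       [ 0.25104489, -0.02009543, -0.96776683]]), 't': array([0.0375744 , 0.58092527, 1.02658571])}
rack [(0.81, [0.466, -0.311, 0.027])]
tray [(0.73, [0.555, 0.314, 0.005]), (0.47, [0.464, -0.309, 0.027])]
sound_a [(0.93, [0.468, -0.318, 0.049]), (0.72, [0.465, -0.262, 0.05]), (0.51, [0.474, -0.38, 0.047])]
short [(0.82, [0.474, -0.379, 0.046]), (0.33, [0.55, -0.095, 0.018])]
spare [(0.78, [0.338, 0.074, 0.045]), (0.64, [0.44, -0.025, 0.04]), (0.62, [0.753, -0.163, 0.043])]
bent [(0.9, [0.622, -0.024, 0.037]), (0.5, [0.752, -0.159, 0.041])]
mount1 [(0.72, [0.541, 0.085, 0.019]), (0.51, [0.549, -0.092, 0.01
[... 421 characters left out ...]
65846391,  0.00961678],
       [-0.45672571,  0.5113549 , -0.72795453],
       [ 0.4744142 , -0.55221504, -0.68555796]]), 't': array([0.42422853, 0.31363263, 0.91142691])}
{'camera_matrix': array([[357.84407205,   0.        , 314.63331624],
       [  0.        , 357.84407205, 231.86993183],
       [  0.        ,   0.        ,   1.        ]]), 'T_tool_cam': array([[-7.51632573e-04, -9.64227617e-01, -2.65074587e-01,
         7.35874358e-02],
       [ 9.99998622e-01, -1.11710989e-03,  1.22801917e-03,
        -1.12158313e-03],
       [-1.48020744e-03, -2.65073299e-01,  9.64227128e-01,
         1.91906059e-02],
       [ 0.00000000e+00,  0.00000000e+00,  0.00000000e+00,
         1.00000000e+00]])}
```

View pics/top0.png

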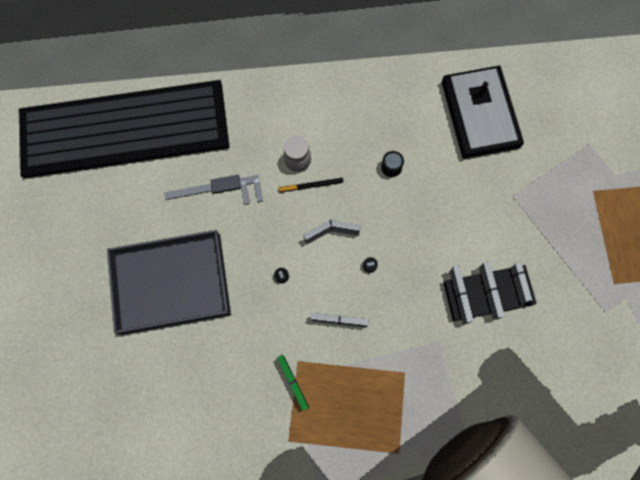

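View pics/side0.png

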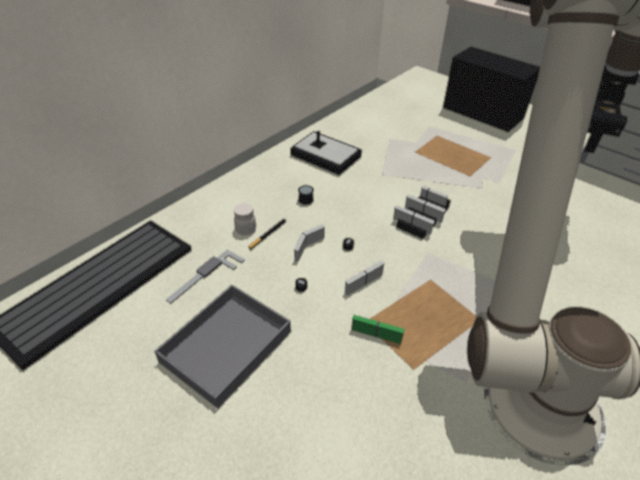

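Candidates in the top picture are as follows.
- **Short:** rack coupons at (460,292), (490,289) and (523,284). The rightmost looks the shortest.
- **Spare:** silver straight coupon (338,320), against the green look-alike (292,382). I take the silver one.
- **Bent:** the V at (332,230).

I'll confirm these in one enlarged crop and measure outlines.

```bash
cat > h.py <<'E'
from station import sense, eyes, r
import cv2, numpy as np
def cam(c,s=None):
    k=eyes.get_calibration(c);K=k['camera_matrix']
    if c!='wrist': return K,np.array(k['R']),np.array(k['t'])
    T=np.eye(4);T[:3,:3]=s['ee_rot'];T[:3,3]=s['tcp_pos']
    W=np.linalg.inv(T@k['T_tool_cam']);return K,W[:3,:3],W[:3,3]
def back(px,z,C):
    K,R,t=C;px=np.atleast_2d(px).astype(float)
    d=np.c_[px,np.ones(len(px))]@np.linalg.inv(K).T@R; o=-R.T@t
    return (o+d*((z-o[2])/d[:,2])[:,None])[:,:2]
def proj(X,C):
    K,R,t=C;p=(np.atleast_2d(X)@R.T+t)@K.T;return p[:,:2]/p[:,2:]
def rect(mask,z,C):
    """min-area rectangle of mask pixels projected on plane z: centre mm, size mm, long axis deg"""
    ys,xs=np.nonzero(mask);(c,sz,a)=cv2.minAreaRect((back(np.c_[xs,ys],z,C)*1000).astype(np.float32))
    if sz[0]<sz[1]: a+=90;sz=sz[::-1]
    return np.round(c,1),np.round(sz,1),round((a+90)%180-90,1)
def yaw(s):  # world angle of the closing line (tool y), deg
    y=s['ee_rot'][:,1];return np.degrees(np.arctan2(y[1],y[0]))
E
python3 - <<'E'
from h import *
C=cam('top');im=eyes.capture('top')
a=cv2.resize(im[240:340,430:550],(480,400),interpolation=cv2.INTER_CUBIC);b=cv2.resize(im[205:345,260:380],(320,373),interpolation=cv2.INTER_CUBIC)
b=cv2.copyMakeBorder(b,0,27,0,0,0);cv2.imwrite('pics/crop1.png',np.hstack([a,b]))
for n,z in (('sound_a',.05),('short',.05),('spare',.042),('bent',.042),('rack',.026),('tray',.04)):
    for d in eyes.outline_of('top',n):
        m=d['mask']
        if m.sum()>20: print(n,round(d['conf'],2),m.sum(),rect(m,z,C))
E
```

```text
sound_a 0.7 647 (array([ 468.1, -314.8]), array([111.2,  23.5]), 5.5)
sound_a 0.68 568 (array([ 465.2, -255.8]), array([109.6,  20.7]), 5.1)
short 0.81 472 (array([ 476.8, -373.9]), array([78.1, 24.1]), 5.5)
spare 0.85 463 (array([441.4, -18.8]), array([106.4,  17.3]), 78.7)
spare 0.62 426 (array([334. ,  78.2]), array([107.5,  14. ]), 22.3)
spare 0.3 463 (array([720.3,  11.1]), array([135.9,  17.9]), -86.2)
spare 0.3 818 (array([789.2,  32. ]), array([80.4, 53.6]), -4.4)
bent 0.89 693 (array([621.4, -23. ]), array([113.4,  40.3]), -86.0)
bent 0.3 500 (array([ 479.6, -376.3]), array([79.5, 27. ]), 4.4)
rack 0.74 2284 (array([ 467.1, -317.2]), array([173. ,  83.2]), -85.4)
tray 0.77 10167 (array([548.4, 305.1]), array([225.5, 176.1]), -85.3)
tray 0.69 620 (array([ 467.1, -258.8]), array([112.8,  21.8]), 6.3)
tray 0.49 454 (array([ 748.6, -160.2]), array([57.5, 41.1]), -7.3)
```

View pics/crop1.png

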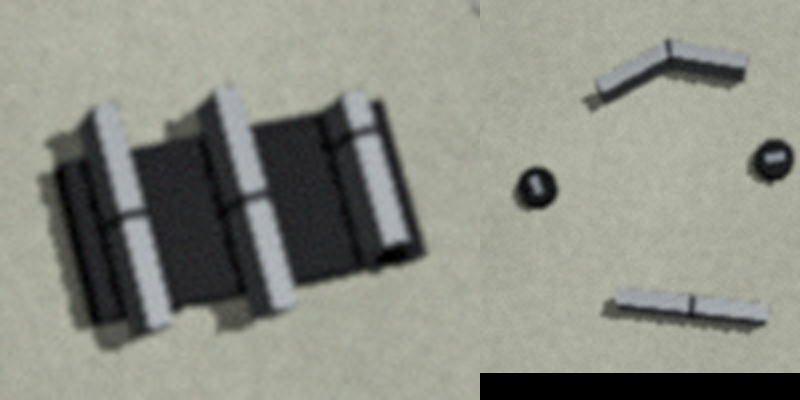

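The crop confirms it. The short is the right-hand rack coupon, about 78 mm against about 110 mm for the others, with an off-centre seam. The spare is the silver straight one, and the V is the bent one. Now I move over the short coupon for a wrist view.

Request:
jog_arm(increments=[[-0.96, 0.34, 0.15, 0], [-0.96, 0.34, 0.15, 0], [-0.96, 0.34, 0.15, 0], [-0.96, 0.34, 0.15, 0], [-0.96, 0.34, 0.15, 0], [-0.96, 0.34, 0.15, 0], [-0.96, 0.34, 0.15, 0], [-0.96, 0.34, 0.15, 0], [-0.96, 0.34, 0.15, 0], [-0.96, 0.34, 0.15, 0]], grip=32)

```text
time_s: 2.0
tcp_pos: [0.3636, -0.4635, 0.3748]
ee_rot: [[-0.945, -0.326, 0.0], [-0.326, 0.945, -0.0], [-0.0, -0.0, -1.0]]
wrist_force: [1.3, 0.4, -0.2]
gripper_width: 0.37
gripper_force: 0.0
```

Request:
jog_arm(increments=[[-0.96, 0.34, 0.15, 0], [-0.96, 0.34, 0.15, 0], [-0.96, 0.34, 0.15, 0], [-0.96, 0.34, 0.15, 0], [-0.96, 0.34, 0.15, 0], [-0.96, 0.34, 0.15, 0], [-0.96, 0.34, 0.15, 0], [0, 0, 0, 1], [0, 0, 0, 1], [0, 0, 0, 1]])

```text
time_s: 3.0
tcp_pos: [0.4748, -0.375, 0.3537]
ee_rot: [[-0.996, -0.089, -0.0], [-0.089, 0.996, 0.0], [0.0, 0.0, -1.0]]
wrist_force: [0.2, 0.3, 0.3]
gripper_width: 0.364
gripper_force: 0.0
```

```bash
cat >> h.py <<'E'
def plan(x,y,z,ang=None,s=None):
    """grasp-point target -> shift units in current tool axes, turn units (after the shift)"""
    s=s or sense();R=np.array(s['ee_rot']);g=np.array(s['tcp_pos'])+R[:,2]*r.tcp_to_grasp
    print('t',round(s['time_s'],2),'grasp',np.round(g,4),'yaw',round(yaw(s),2),'w',round(s['gripper_width']*87,1),'F',np.round(s['wrist_force'],1),'gf',round(s['gripper_force'],1))
    d=R.T@(np.array([x,y,z])-g)/.02;tu=0
    if ang is not None: tu=-((ang-yaw(s)+90)%180-90)*np.pi/180/.08
    print('shift units',np.round(d,2),'turn',round(tu,2))
E
python3 - <<'E'
from h import *
s=sense();C=cam('wrist',s);im=eyes.capture('wrist');cv2.imwrite('pics/w1.png',im)
for n,z in (('sound_a',.05),('short',.05),('rack',.026)):
    for d in eyes.outline_of('wrist',n): print(n,round(d['conf'],2),d['mask'].sum(),rect(d['mask'],z,C))
print(eyes.spot_in('wrist','short')[:1]);plan(.475,-.376,.05,95.2,s)
E
```

```text
sound_a 0.75 3194 (array([ 456.8, -270. ]), array([94.4, 25.7]), 5.5)
sound_a 0.74 2783 (array([ 468. , -325.6]), array([111.2,  18.6]), 5.4)
short 0.9 1383 (array([ 475.4, -382.1]), array([78.7, 12.6]), 5.4)
rack 0.58 11351 (array([ 466.5, -322.8]), array([166.2,  83.2]), -84.6)
[{'centre': [0.4695, -0.3807, 0.0525], 'conf': 0.98}]
t 3.0 grasp [ 0.4748 -0.375   0.1902] yaw 95.11 w 31.7 F [0.2 0.3 0.3] gf 0.0
shift units [-0.01 -0.05  7.01] turn -0.02
```

View pics/w1.png

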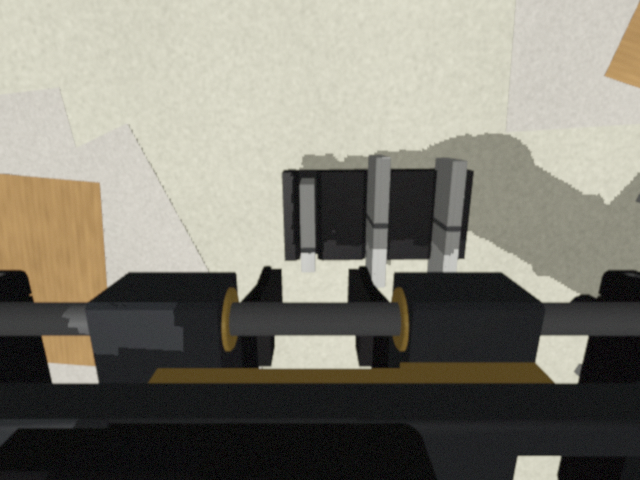

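The wrist view shows the short at (308,220), between the finger tips and consistent with the rack geometry (rack centre about (0.4665,-0.323), yaw 5.4°). I descend and grip.

Request:
jog_arm(increments=[[0, -0.35, 0.5, -0.06], [0, 0, 1, 0], [0, 0, 1, 0], [0, 0, 1, 0], [0, 0, 1, 0], [0, 0, 1, 0], [0, 0, 1, 0], [0, 0, 0.6, 0], [0, 0, 0, 0]])

```text
time_s: 4.15
tcp_pos: [0.475, -0.3825, 0.2103]
ee_rot: [[-0.995, -0.097, -0.002], [-0.097, 0.995, 0.001], [0.002, 0.001, -1.0]]
wrist_force: [0.6, -0.1, 0.0]
gripper_width: 0.368
gripper_force: 0.0
```

Request:
jog_arm(increments=[[0, 0, 0, 0], [0, 0, 0, 0], [0, 0, 0, 0], [0, 0, 0, 0], [0, 0, 0, 0], [0, 0, 0, 0]], grip=0)

```text
time_s: 4.75
tcp_pos: [0.4753, -0.3823, 0.2123]
ee_rot: [[-0.995, -0.097, 0.001], [-0.097, 0.995, -0.0], [-0.001, -0.0, -1.0]]
wrist_force: [-0.7, 1.3, 1.6]
gripper_width: 0.136
gripper_force: 30.0
```

Gripped: 11.8 mm opening, 30 N. I lift it and carry it to the tray.

Request:
jog_arm(increments=[[0, 0, -0.6, 0], [0, 0, -1, 0], [0, 0, -1, 0], [0, 0, -1, 0], [0, 0, -0.5, 0], [-0.19, 1, 0, 0], [-0.19, 1, 0, 0], [-0.19, 1, 0, 0], [-0.19, 1, 0, 0], [-0.19, 1, 0, 0]])

```text
time_s: 5.75
tcp_pos: [0.4842, -0.28, 0.2936]
ee_rot: [[-0.995, -0.096, -0.001], [-0.096, 0.995, 0.0], [0.001, 0.0, -1.0]]
wrist_force: [-0.6, -0.2, -0.3]
gripper_width: 0.138
gripper_force: 30.0
```

Request:
jog_arm(increments=[[-0.19, 1, 0, 0], [-0.19, 1, 0, 0], [-0.19, 1, 0, 0], [-0.19, 1, 0, 0], [-0.19, 1, 0, 0], [-0.19, 1, 0, 0], [-0.19, 1, 0, 0], [-0.19, 1, 0, 0], [-0.19, 1, 0, 0], [-0.19, 1, 0, 0]])

```text
time_s: 6.75
tcp_pos: [0.5028, -0.0773, 0.2937]
ee_rot: [[-0.995, -0.096, -0.001], [-0.096, 0.995, 0.0], [0.001, 0.0, -1.0]]
wrist_force: [0.3, -0.0, -0.4]
gripper_width: 0.138
gripper_force: 30.0
```

Request:
jog_arm(increments=[[-0.19, 1, 0, 0], [-0.19, 1, 0, 0], [-0.19, 1, 0, 0], [-0.19, 1, 0, 0], [-0.19, 1, 0, 0], [-0.19, 1, 0, 0], [-0.19, 1, 0, 0], [-0.19, 1, 0, 0], [-0.19, 1, 0, 0], [-0.19, 1, 0, 0]])

```text
time_s: 7.75
tcp_pos: [0.5213, 0.1254, 0.2937]
ee_rot: [[-0.995, -0.096, -0.001], [-0.096, 0.995, -0.0], [0.001, -0.0, -1.0]]
wrist_force: [-0.4, -0.4, -0.3]
gripper_width: 0.135
gripper_force: 30.0
```

Request:
jog_arm(increments=[[-0.19, 1, 0, 0], [-0.19, 1, 0, 0], [-0.19, 1, 0, 0], [-0.19, 1, 0, 0], [-0.19, 1, 0, 0], [-0.19, 1, 0, 0], [-0.19, 1, 0, 0], [-0.19, 1, 0, 0], [-0.19, 1, 0, 0], [-0.19, 1, 0, 0]])

```text
time_s: 8.75
tcp_pos: [0.5402, 0.3291, 0.2937]
ee_rot: [[-0.995, -0.097, -0.0], [-0.097, 0.995, -0.0], [0.0, -0.0, -1.0]]
wrist_force: [0.6, -1.6, -0.3]
gripper_width: 0.137
gripper_force: 30.0
```

```bash
python3 - <<'E'
from h import *
plan(.544,.371,.046); im=eyes.capture('top');cv2.imwrite('pics/top2.png',im)
C=cam('top')
print([rect(d['mask'],.04,C) for d in eyes.outline_of('top','tray')[:1]])
E
```

```text
t 8.75 grasp [0.5402 0.3291 0.1302] yaw 95.54 w 11.9 F [ 0.6 -1.6 -0.3] gf 30.0
shift units [-0.39  2.07  4.21] turn 0
[(array([549.7, 305.2]), array([228.8, 182.5]), -85.2)]
```

View pics/top2.png

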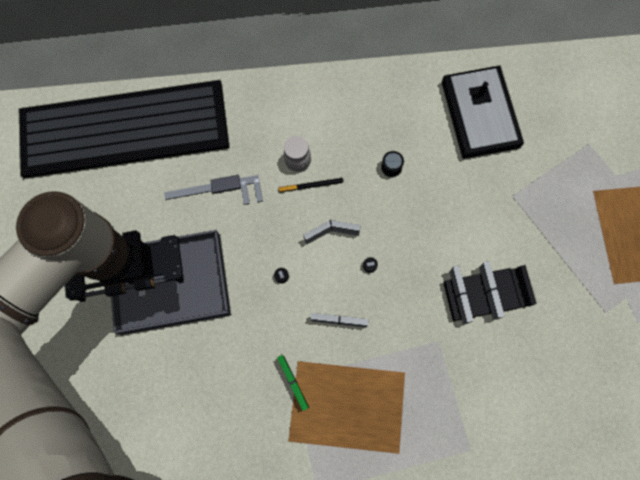

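The short is held over the tray and the rack neighbours are unmoved. I lower it and release.

Request:
jog_arm(increments=[[-0.19, 1, 0, 0], [-0.19, 1, 0, 0], [0, 0, 1, 0], [0, 0, 1, 0], [0, 0, 1, 0], [0, 0, 0.7, 0], [0, 0, 0.4, 0], [0, 0, 0, 0]])

```text
time_s: 9.65
tcp_pos: [0.5438, 0.3678, 0.2108]
ee_rot: [[-0.995, -0.096, -0.001], [-0.096, 0.995, -0.001], [0.001, -0.001, -1.0]]
wrist_force: [-1.0, 0.0, -1.5]
gripper_width: 0.137
gripper_force: 30.0
```

Request:
jog_arm(increments=[[0, 0, 0, 0], [0, 0, 0, 0], [0, 0, 0, 0], [0, 0, -1, 0], [0, 0, -1, 0], [0, 0, -1, 0], [0, 0, -1, 0], [0, 0, -1, 0], [0, 0, -1, 0], [0, 0, -1, 0]], grip=50)

```text
time_s: 10.65
tcp_pos: [0.5436, 0.3677, 0.3534]
ee_rot: [[-0.995, -0.096, 0.001], [-0.096, 0.995, 0.001], [-0.001, 0.001, -1.0]]
wrist_force: [0.6, -0.2, 0.2]
gripper_width: 0.576
gripper_force: 0.0
```

```bash
python3 - <<'E'
from h import *
C=cam('top')
plan(.62,-.02,.19,94+90)
E
```

```text
t 10.65 grasp [0.5438 0.3679 0.1899] yaw 95.53 w 50.1 F [ 0.6 -0.2  0.2] gf 0.0
shift units [ -1.92 -19.67  -0.02] turn -19.3
```

Request:
jog_arm(increments=[[-0.1, -1, 0, 0], [-0.1, -1, 0, 0], [-0.1, -1, 0, 0], [-0.1, -1, 0, 0], [-0.1, -1, 0, 0], [-0.1, -1, 0, 0], [-0.1, -1, 0, 0], [-0.1, -1, 0, 0], [-0.1, -1, 0, 0], [-0.1, -1, 0, 0]])

```text
time_s: 11.65
tcp_pos: [0.5832, 0.1688, 0.3516]
ee_rot: [[-0.995, -0.096, -0.0], [-0.096, 0.995, -0.0], [0.0, -0.0, -1.0]]
wrist_force: [0.8, -0.1, -0.2]
gripper_width: 0.573
gripper_force: 0.0
```

Request:
jog_arm(increments=[[-0.1, -1, 0, 0], [-0.1, -1, 0, 0], [-0.1, -1, 0, 0], [-0.1, -1, 0, 0], [-0.1, -1, 0, 0], [-0.1, -1, 0, 0], [-0.1, -1, 0, 0], [-0.1, -1, 0, 0], [-0.1, -1, 0, 0], [-0.1, -0.67, 0, 0]])

```text
time_s: 12.65
tcp_pos: [0.6214, -0.022, 0.3515]
ee_rot: [[-0.995, -0.095, -0.0], [-0.095, 0.995, -0.0], [0.0, -0.0, -1.0]]
wrist_force: [-0.4, 0.4, -1.6]
gripper_width: 0.579
gripper_force: 0.0
```

Request:
jog_arm(increments=[[0, 0, 0, -1], [0, 0, 0, -1], [0, 0, 0, -1], [0, 0, 0, -1], [0, 0, 0, -1], [0, 0, 0, -1], [0, 0, 0, -1], [0, 0, 0, -1], [0, 0, 0, -1], [0, 0, 0, -1]])

```text
time_s: 13.65
tcp_pos: [0.6215, -0.0204, 0.3516]
ee_rot: [[-0.622, -0.783, -0.0], [-0.783, 0.622, 0.0], [0.0, 0.0, -1.0]]
wrist_force: [0.6, -0.3, -0.1]
gripper_width: 0.573
gripper_force: 0.0
```

Request:
jog_arm(increments=[[0, 0, 0, -1], [0, 0, 0, -1], [0, 0, 0, -1], [0, 0, 0, -1], [0, 0, 0, -1], [0, 0, 0, -1], [0, 0, 0, -1], [0, 0, 0, -1], [0, 0, 0, -1], [0, 0, 0, -0.3]])

```text
time_s: 14.65
tcp_pos: [0.6215, -0.0203, 0.3516]
ee_rot: [[0.071, -0.997, -0.0], [-0.997, -0.071, 0.0], [-0.0, 0.0, -1.0]]
wrist_force: [0.5, 0.1, 0.7]
gripper_width: 0.573
gripper_force: 0.0
```

```bash
python3 - <<'E'
from h import *
s=sense();C=cam('wrist',s);im=eyes.capture('wrist')
for d in eyes.outline_of('wrist','bent')[:3]:
    print(round(d['conf'],2),d['mask'].sum(),rect(d['mask'],.042,C))
print(eyes.spot_in('wrist','bent')[:2])
# expected bent outline from the top estimate, drawn for comparison
th=np.radians(94);e=lambda x,y:[.621+np.cos(th)*x-np.sin(th)*y,-.02+np.sin(th)*x+np.cos(th)*y,.042]
p=proj([e(-.056,.01),e(0,-.01),e(.056,.01)],C);print(p)
cv2.polylines(im,[p.round().astype(np.int32)],False,(0,0,255),1)
cv2.imwrite('pics/w2.png',im);plan(.621,-.02,.03,184,s)
E
```

```text
0.71 2248 (array([625.2, -25.5]), array([115.2,  30.9]), -85.4)
[{'centre': [0.6215, -0.0216, 0.0414], 'conf': 0.74}, {'centre': [0.5503, -0.0902, 0.0203], 'conf': 0.55}]
[[326.60695071 156.59211837]
 [302.10941961 224.78737439]
 [325.4342414  286.52168168]]
t 14.65 grasp [ 0.6214 -0.0203  0.1881] yaw -175.94 w 49.9 F [0.5 0.1 0.7] gf 0.0
shift units [-0.02  0.02  7.91] turn 0.01
```

View pics/w2.png

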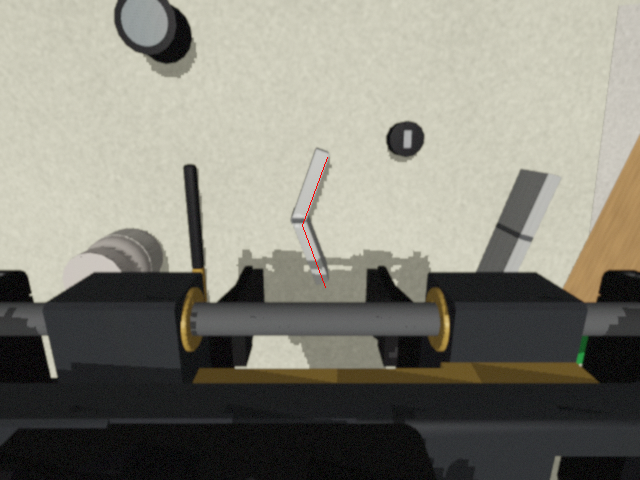

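The V bend shows at (301,219), so the bend is near (0.632,-0.026) with yaw about 94.6°. No obstacle lies within finger reach. I descend and grip across the bend.

Request:
jog_arm(increments=[[0.31, -0.41, 0.5, -0.1], [0, 0, 1, 0], [0, 0, 1, 0], [0, 0, 1, 0], [0, 0, 1, 0], [0, 0, 1, 0], [0, 0, 1, 0], [0, 0, 1, 0], [0, 0, 0.5, 0], [0, 0, 0, 0]])

```text
time_s: 15.8
tcp_pos: [0.6298, -0.0258, 0.1895]
ee_rot: [[0.077, -0.997, -0.004], [-0.997, -0.077, -0.001], [0.0, 0.004, -1.0]]
wrist_force: [-0.7, -0.4, -0.7]
gripper_width: 0.573
gripper_force: 0.0
```

Request:
jog_arm(increments=[[0, 0, 0, 0], [0, 0, 0, 0], [0, 0, 0, 0], [0, 0, 0, 0], [0, 0, 0, 0], [0, 0, 0, 0], [0, 0, 0, 0]], grip=0)

```text
time_s: 16.5
tcp_pos: [0.6306, -0.0253, 0.1924]
ee_rot: [[0.078, -0.997, 0.002], [-0.997, -0.078, 0.0], [-0.0, -0.002, -1.0]]
wrist_force: [0.6, 0.5, 2.6]
gripper_width: 0.167
gripper_force: 31.9
```

```bash
python3 - <<'E'
from h import *
plan(.557,.272,.12)
E
```

```text
t 16.5 grasp [ 0.6309 -0.0253  0.0289] yaw -175.52 w 14.5 F [0.6 0.5 2.6] gf 31.9
shift units [-15.11   2.51  -4.56] turn 0
```

Request:
jog_arm(increments=[[0, 0, -0.6, 0], [0, 0, -1, 0], [0, 0, -1, 0], [0, 0, -1, 0], [0, 0, -0.9, 0], [-0.96, 0.15, 0, 0], [-0.96, 0.15, 0, 0], [-0.96, 0.15, 0, 0], [-0.96, 0.15, 0, 0], [-0.96, 0.15, 0, 0]])

```text
time_s: 17.5
tcp_pos: [0.6069, 0.0696, 0.2818]
ee_rot: [[0.077, -0.997, -0.002], [-0.997, -0.077, -0.0], [0.0, 0.002, -1.0]]
wrist_force: [0.0, 0.9, -1.2]
gripper_width: 0.166
gripper_force: 31.9
```

Request:
jog_arm(increments=[[-0.96, 0.15, 0, 0], [-0.96, 0.15, 0, 0], [-0.96, 0.15, 0, 0], [-0.96, 0.15, 0, 0], [-0.96, 0.15, 0, 0], [-0.96, 0.15, 0, 0], [-0.96, 0.15, 0, 0], [-0.96, 0.15, 0, 0], [-0.96, 0.15, 0, 0], [-0.96, 0.15, 0, 0]])

```text
time_s: 18.5
tcp_pos: [0.5624, 0.259, 0.2818]
ee_rot: [[0.077, -0.997, -0.001], [-0.997, -0.077, -0.0], [0.0, 0.001, -1.0]]
wrist_force: [0.6, 0.1, -2.1]
gripper_width: 0.167
gripper_force: 31.9
```

Request:
jog_arm(increments=[[-0.96, 0.15, 0, 0], [0, 0, 0, 0], [0, 0, 1, 0], [0, 0, 1, 0], [0, 0, 1, 0], [0, 0, 0.75, 0], [0, 0, 0.35, 0], [0, 0, 0, 0]])

```text
time_s: 19.3
tcp_pos: [0.5584, 0.277, 0.199]
ee_rot: [[0.078, -0.997, -0.001], [-0.997, -0.078, -0.001], [0.001, 0.001, -1.0]]
wrist_force: [0.1, -0.3, -2.0]
gripper_width: 0.165
gripper_force: 31.8
```

```bash
python3 - <<'E'
from h import *
plan(.560,.276,.036)
E
```

```text
t 19.3 grasp [0.5581 0.2768 0.0355] yaw -175.55 w 14.3 F [ 0.1 -0.3 -2. ] gf 31.8
shift units [ 0.05 -0.09 -0.03] turn 0
```

Request:
jog_arm(increments=[[0, 0, 0, 0], [0, 0, 0, 0], [0, 0, 0, 0], [0, 0, -1, 0], [0, 0, -1, 0], [0, 0, -1, 0], [0, 0, -1, 0], [0, 0, -1, 0], [0, 0, -1, 0], [0, 0, -1, 0]], grip=50)

```text
time_s: 20.3
tcp_pos: [0.5583, 0.2769, 0.3415]
ee_rot: [[0.078, -0.997, 0.001], [-0.997, -0.078, 0.001], [-0.001, -0.001, -1.0]]
wrist_force: [-0.4, 0.2, -0.8]
gripper_width: 0.571
gripper_force: 0.0
```

Request:
jog_arm(increments=[[0.95, 0.47, -0.08, 0], [0.95, 0.47, -0.08, 0], [0.95, 0.47, -0.08, 0], [0.95, 0.47, -0.08, 0], [0.95, 0.47, -0.08, 0], [0.95, 0.47, -0.08, 0], [0.95, 0.47, -0.08, 0], [0.95, 0.47, -0.08, 0], [0.95, 0.47, -0.08, 0], [0.95, 0.47, -0.08, 0]])

```text
time_s: 21.3
tcp_pos: [0.4788, 0.0789, 0.356]
ee_rot: [[0.078, -0.997, 0.0], [-0.997, -0.078, 0.0], [-0.0, -0.0, -1.0]]
wrist_force: [0.3, 0.8, 0.1]
gripper_width: 0.574
gripper_force: 0.0
```

Request:
jog_arm(increments=[[0.95, 0.47, 0, 0], [0.95, 0.47, 0, 0], [0.95, 0.47, 0, 0], [0.95, 0.47, 0, 0], [0.95, 0.47, 0, 0], [0, 0, 0, 1], [0, 0, 0, 1], [0, 0, 0, 1], [0, 0, 0, 0.44], [0, 0, 0, 0]])

```text
time_s: 22.3
tcp_pos: [0.4396, -0.0187, 0.3558]
ee_rot: [[-0.197, -0.981, 0.0], [-0.981, 0.197, 0.0], [-0.0, -0.0, -1.0]]
wrist_force: [-1.1, 0.0, -0.5]
gripper_width: 0.576
gripper_force: 0.0
```

```bash
python3 - <<'E'
from h import *
s=sense();C=cam('wrist',s);im=eyes.capture('wrist')
for d in eyes.outline_of('wrist','spare')[:3]:
    print(round(d['conf'],2),d['mask'].sum(),rect(d['mask'],.042,C))
print(eyes.spot_in('wrist','spare')[:2]);plan(.44,-.02,.028,168.7,s)
t=eyes.capture('top');a=cv2.resize(t[220:345,95:245],(480,400));b=im[60:320,140:460]
b=cv2.copyMakeBorder(b,0,140,0,0,0);cv2.imwrite('pics/w3.png',np.hstack([a,b]))
E
```

```text
0.76 1920 (array([441.6, -22.5]), array([112.,  13.]), 78.1)
0.76 748 (array([328.3,  53.3]), array([86. , 22.6]), 12.8)
[{'centre': [0.2993, 0.0575, 0.0122], 'conf': 0.72}, {'centre': [0.4368, -0.0253, 0.0434], 'conf': 0.64}]
t 22.3 grasp [ 0.4396 -0.0187  0.1923] yaw 168.67 w 50.1 F [-1.1  0.  -0.5] gf 0.0
shift units [ 0.06 -0.03  8.22] turn -0.01
```

View pics/w3.png

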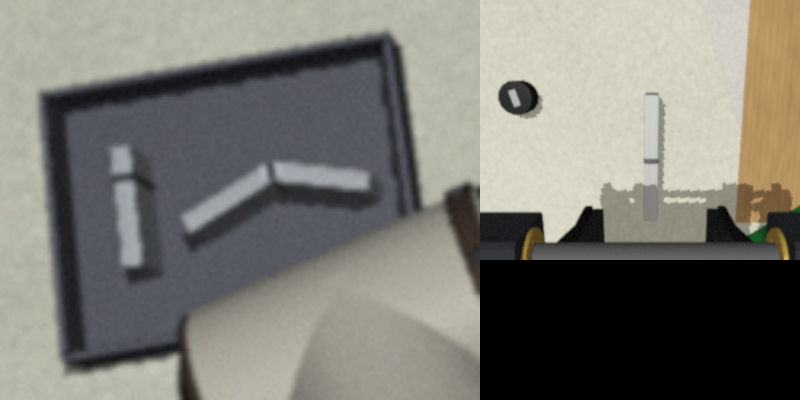

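Both rejects stand inside the tray. The spare is at (0.4416,-0.0225), yaw 78.1°, with the expected size. I grip it high so the tips clear the rack when it is seated.

Request:
jog_arm(increments=[[0.17, -0.13, 0.5, 0.12], [0, 0, 1, 0], [0, 0, 1, 0], [0, 0, 1, 0], [0, 0, 1, 0], [0, 0, 1, 0], [0, 0, 1, 0], [0, 0, 0.7, 0], [0, 0, 0.4, 0], [0, 0, 0, 0]])

```text
time_s: 23.5
tcp_pos: [0.4415, -0.0221, 0.2025]
ee_rot: [[-0.206, -0.979, -0.003], [-0.979, 0.206, -0.001], [0.002, 0.003, -1.0]]
wrist_force: [0.3, 0.4, -0.6]
gripper_width: 0.57
gripper_force: 0.0
```

Request:
jog_arm(increments=[[0, 0, 0, 0], [0, 0, 0, 0], [0, 0, 0, 0], [0, 0, 0, 0], [0, 0, 0, 0], [0, 0, 0, 0], [0, 0, 0, 0]], grip=0)

```text
time_s: 24.2
tcp_pos: [0.442, -0.0218, 0.204]
ee_rot: [[-0.205, -0.979, 0.0], [-0.979, 0.205, 0.0], [-0.0, -0.0, -1.0]]
wrist_force: [-1.2, 0.6, 2.9]
gripper_width: 0.137
gripper_force: 30.0
```

Request:
jog_arm(increments=[[0, 0, -0.6, 0], [0, 0, -1, 0], [0, 0, -1, 0], [0, 0, -1, 0], [0, 0, -1, 0], [0, 0, -1, 0], [0, 0, -0.4, 0]])

```text
time_s: 24.9
tcp_pos: [0.442, -0.0218, 0.3251]
ee_rot: [[-0.205, -0.979, 0.003], [-0.979, 0.205, 0.001], [-0.001, -0.002, -1.0]]
wrist_force: [0.5, 0.5, -2.0]
gripper_width: 0.134
gripper_force: 30.0
```

```bash
python3 - <<'E'
from h import *
plan(.472,-.3825,.145,95.4)
E
```

```text
t 24.9 grasp [ 0.4424 -0.0217  0.1616] yaw 168.14 w 11.7 F [ 0.5  0.5 -2. ] gf 30.0
shift units [17.35 -5.15  0.82] turn 15.87
```

Request:
jog_arm(increments=[[0.96, -0.29, 0, 0], [0.96, -0.29, 0, 0], [0.96, -0.29, 0, 0], [0.96, -0.29, 0, 0], [0.96, -0.29, 0, 0], [0.96, -0.29, 0, 0], [0.96, -0.29, 0, 0], [0.96, -0.29, 0, 0], [0.96, -0.29, 0, 0], [0.96, -0.29, 0, 0]])

```text
time_s: 25.9
tcp_pos: [0.4588, -0.2224, 0.3225]
ee_rot: [[-0.206, -0.979, -0.002], [-0.979, 0.206, 0.001], [-0.0, 0.002, -1.0]]
wrist_force: [1.6, 0.1, -1.2]
gripper_width: 0.134
gripper_force: 30.0
```

Request:
jog_arm(increments=[[0.96, -0.29, 0, 0], [0.96, -0.29, 0, 0], [0.96, -0.29, 0, 0], [0.96, -0.29, 0, 0], [0.96, -0.29, 0, 0], [0.96, -0.29, 0, 0], [0.96, -0.29, 0, 0], [0.96, -0.29, 0, 0], [0, 0, 0, 1], [0, 0, 0, 1]])

```text
time_s: 26.9
tcp_pos: [0.4726, -0.3821, 0.3217]
ee_rot: [[-0.363, -0.932, -0.003], [-0.932, 0.363, 0.002], [-0.001, 0.003, -1.0]]
wrist_force: [0.3, 0.5, -1.6]
gripper_width: 0.136
gripper_force: 30.0
```

Request:
jog_arm(increments=[[0, 0, 0, 1], [0, 0, 0, 1], [0, 0, 0, 1], [0, 0, 0, 1], [0, 0, 0, 1], [0, 0, 0, 1], [0, 0, 0, 1], [0, 0, 0, 1], [0, 0, 0, 1], [0, 0, 0, 1]])

```text
time_s: 27.9
tcp_pos: [0.4727, -0.3813, 0.3221]
ee_rot: [[-0.921, -0.39, -0.002], [-0.39, 0.921, 0.002], [0.002, 0.003, -1.0]]
wrist_force: [-0.7, 0.2, -2.5]
gripper_width: 0.135
gripper_force: 30.0
```

Request:
jog_arm(increments=[[0, 0, 0, 1], [0, 0, 0, 1], [0, 0, 0, 1], [0, 0, 0, 0.87], [0, 0, 0, 0]])

```text
time_s: 28.4
tcp_pos: [0.4727, -0.3813, 0.3222]
ee_rot: [[-0.996, -0.094, -0.002], [-0.094, 0.996, 0.002], [0.002, 0.002, -1.0]]
wrist_force: [-0.0, -0.8, -1.9]
gripper_width: 0.131
gripper_force: 30.0
```

```bash
python3 - <<'E'
from h import *
s=sense();plan(.472,-.3826,.0485,95.4,s)
C=cam('wrist',s);im=eyes.capture('wrist')
for n,z in (('rack',.026),('sound_a',.05),('spare',.163)):
    for d in eyes.outline_of('wrist',n)[:3]: print(n,round(d['conf'],2),d['mask'].sum(),rect(d['mask'],z,C))
# overlay: rack outline and target slot at the top face
th=np.radians(5.4);e=lambda x,y,z:[.4665+np.cos(th)*x-np.sin(th)*y,-.323+np.sin(th)*x+np.cos(th)*y,z]
for q in ([e(-.04,-.082,.026),e(.04,-.082,.026),e(.04,.082,.026),e(-.04,.082,.026)],[e(-.04,-.072,.026),e(.04,-.072,.026),e(.04,-.048,.026),e(-.04,-.048,.026)]):
    cv2.polylines(im,[proj(q,C).round().astype(np.int32)],True,(0,0,255),1)
cv2.imwrite('pics/w4.png',cv2.resize(im[100:330,200:520],(800,575)))
E
```

```text
t 28.4 grasp [ 0.4724 -0.3811  0.1587] yaw 95.39 w 11.4 F [-0.  -0.8 -1.9] gf 30.0
shift units [ 0.01 -0.08  5.51] turn -0.0
rack 0.69 11209 (array([ 466.2, -322.9]), array([166.1,  82.6]), -84.7)
rack 0.26 3871 (array([ 459.3, -259. ]), array([99.9, 30.5]), 7.2)
spare 0.77 4527 (array([ 457.7, -383.7]), array([88.1, 11.9]), 5.6)
```

View pics/w4.png

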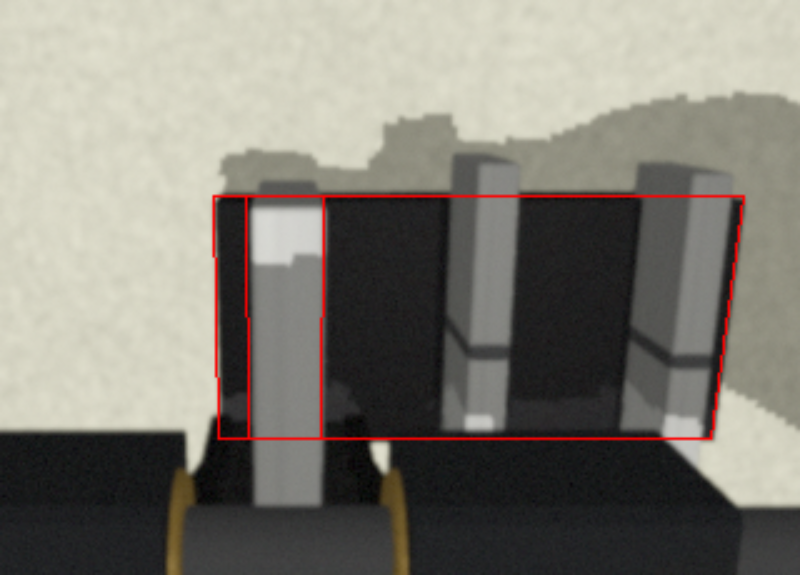

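The rack outline overlay matches the picture, and the held coupon (285,350) is over the slot. I insert most of the way, slowly.

Request:
jog_arm(increments=[[0.01, -0.07, 0.5, 0], [0, 0, 1, 0], [0, 0, 1, 0], [0, 0, 1, 0], [0, 0, 0.5, 0], [0, 0, 0.3, 0], [0, 0, 0.3, 0], [0, 0, 0.3, 0], [0, 0, 0.2, 0], [0, 0, 0, 0]])

```text
time_s: 29.6
tcp_pos: [0.4728, -0.3829, 0.2214]
ee_rot: [[-0.996, -0.094, -0.0], [-0.094, 0.996, 0.0], [0.0, 0.0, -1.0]]
wrist_force: [-0.1, -0.4, -1.4]
gripper_width: 0.136
gripper_force: 30.0
```

```bash
python3 - <<'E'
from h import *
plan(.472,-.3826,.0485,95.4)
E
```

```text
t 29.6 grasp [ 0.4727 -0.3828  0.0579] yaw 95.39 w 11.8 F [-0.1 -0.4 -1.4] gf 30.0
shift units [0.04 0.01 0.47] turn -0.0
```

Request:
jog_arm(increments=[[0, 0, 0.15, 0], [0, 0, 0.15, 0], [0, 0, 0.1, 0], [0, 0, 0.05, 0], [0, 0, 0, 0]])

```text
time_s: 30.1
tcp_pos: [0.4729, -0.3829, 0.2126]
ee_rot: [[-0.996, -0.094, -0.0], [-0.094, 0.996, 0.0], [0.0, 0.0, -1.0]]
wrist_force: [0.5, 0.4, -2.1]
gripper_width: 0.133
gripper_force: 30.0
```

Request:
jog_arm(increments=[[0, 0, 0, 0], [0, 0, 0, 0], [0, 0, 0, 0], [0, 0, 0, 0], [0, 0, -0.6, 0], [0, 0, -1, 0], [0, 0, -1, 0], [0, 0, -1, 0], [0, 0, -1, 0], [0, 0, -1, 0]], grip=32)

```text
time_s: 31.1
tcp_pos: [0.4728, -0.3829, 0.3268]
ee_rot: [[-0.996, -0.094, 0.001], [-0.094, 0.996, -0.001], [-0.001, -0.001, -1.0]]
wrist_force: [-0.6, 0.8, -0.1]
gripper_width: 0.365
gripper_force: 0.0
```

Request:
jog_arm(increments=[[1, 0, -0.3, 0], [1, 0, -0.3, 0], [1, 0, -0.3, 0], [1, 0, -0.3, 0], [0, 0, 0, 0], [0, 0, 0, 0]])

```text
time_s: 31.7
tcp_pos: [0.3923, -0.3907, 0.349]
ee_rot: [[-0.996, -0.093, 0.0], [-0.093, 0.996, -0.0], [-0.0, -0.0, -1.0]]
wrist_force: [1.8, -0.7, 0.1]
gripper_width: 0.369
gripper_force: 0.0
```

```bash
python3 - <<'E'
from h import *
s=sense();C=cam('wrist',s);im=eyes.capture('wrist');print(s['time_s'])
for d in eyes.outline_of('wrist','spare')[:3]+eyes.outline_of('wrist','sound_a')[:2]: print(round(d['conf'],2),rect(d['mask'],.05,C))
t=eyes.capture('top');T=cam('top')
for d in eyes.outline_of('top','sound_a')[:4]: print('top',round(d['conf'],2),rect(d['mask'],.05,T))
a=im[60:330,200:520];b=cv2.resize(t[225:345,90:250],(400,300));c=cv2.resize(t[240:340,430:550],(400,300))
a=cv2.copyMakeBorder(a,0,330,0,0,0);cv2.imwrite('pics/w5.png',np.hstack([a,np.vstack([b,c])]))
E
```

```text
31.7
0.83 (array([ 463.8, -384.7]), array([117.4,  12.6]), 5.1)
0.88 (array([ 409.7, -275.5]), array([27.1, 18.3]), -88.5)
0.56 (array([ 426.3, -330.5]), array([47.5, 18.5]), 5.3)
top 0.64 (array([ 464.7, -256.3]), array([110.7,  21.5]), 5.4)
```

View pics/w5.png

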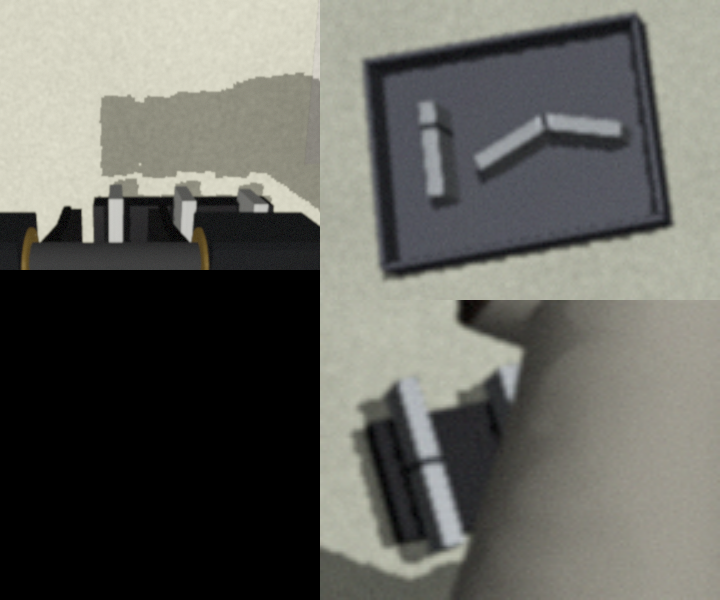

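The rejects are in the tray. The rack is half hidden, so I clear the arm for one last check.

Request:
jog_arm(increments=[[1, -0.9, -0.2, 0], [1, -0.9, -0.2, 0], [1, -0.9, -0.2, 0], [1, -0.9, -0.2, 0], [1, -0.9, -0.2, 0], [1, -0.9, -0.2, 0], [1, -0.9, -0.2, 0], [1, -0.9, -0.2, 0], [1, -0.9, -0.2, 0], [0, 0, 0, 0]])

```text
time_s: 32.95
tcp_pos: [0.228, -0.5706, 0.3845]
ee_rot: [[-0.996, -0.091, -0.0], [-0.091, 0.996, -0.001], [0.0, -0.001, -1.0]]
wrist_force: [-1.2, -0.1, -0.3]
gripper_width: 0.365
gripper_force: 0.0
```

```bash
python3 - <<'E'
from h import *
t=eyes.capture('top');T=cam('top');u=eyes.capture('side')
for n in ('sound_a','spare'):
  for d in eyes.outline_of('top',n)[:4]: print(n,round(d['conf'],2),rect(d['mask'],.05,T))
c=cv2.resize(t[240:340,430:550],(400,333));b=cv2.resize(u[170:253,370:470],(400,333))
cv2.imwrite('pics/f.png',np.hstack([c,b]))
E
```

```text
sound_a 0.93 (array([ 465.7, -256.6]), array([112.6,  23.1]), 5.4)
sound_a 0.74 (array([ 468.4, -315.8]), array([113.2,  26.5]), 4.9)
sound_a 0.59 (array([548., 274.]), array([120.1,  39.7]), -82.0)
spare 0.77 (array([ 472.2, -375.2]), array([112.9,  28.4]), 6.0)
spare 0.63 (array([334.6,  78. ]), array([108.2,  13.9]), 22.3)
```

View pics/f.png

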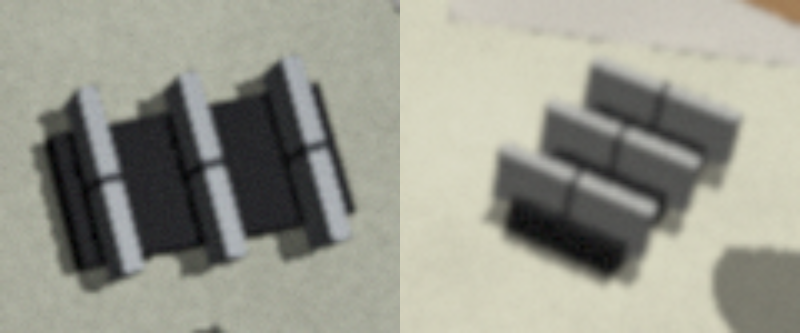

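All three coupons stand upright at equal height, parallel and centred; the spare's centre is (472,-375) mm, in line with its neighbours. I'm handing in.

```bash
python3 -c "
from station import r;print(r.finish_job())"
```

```text
the job is handed in; nothing more can be done
None
```

I laid the short and bent coupons in the tray, seated the spare centred in the freed rack slot, and handed the job in at about 33 s of the 72 s allowed; the hand-in call returned no verdict.

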